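# Build the sieve stack on the shaker

### The job

Get the sieve shaker ready for a sediment sample: seat the collecting pan in the well of the shaker, then put the fine sieve on it, the coarse sieve on that and the lid on top, each upright and fully nested in the one below. Set the pieces down rather than dropping them, and leave the other things on the bench where they are.

Things in the scene. Friction and masses are not known exactly. Their poses are not given: they have to be found in the camera images.
- pan: Collecting pan: bare metal open round pan, 60 mm outside diameter (grip across it), 28 mm high with foot, 3 mm wall, smooth solid floor without mesh 9 mm above the underside. Upright, round. Foot 6 mm high, tapering to 47 mm diameter at the underside, nests in the 54 mm bore of the piece below till the shoulder meets the rim. Origin: centre of underside, z up.
- fine_sieve: Fine sieve: bare metal round frame, 60 mm outside diameter (grip across it), 28 mm high with foot, 3 mm wall, floor of dense woven wire (3.2 mm pitch) 9 mm above the underside. Upright, round. Foot 6 mm high, tapering to 47 mm diameter at the underside, nests in the 54 mm bore of the piece below till the shoulder meets the rim. Origin: centre of underside, z up.
- coarse_sieve: Coarse sieve: bare metal round frame, 60 mm outside diameter (grip across it), taller: 38 mm high with foot, 3 mm wall, floor an open grid of thick wires (10.5 mm pitch). Upright, round. Foot 6 mm high, tapering to 47 mm diameter at the underside, nests in the 54 mm bore of the piece below till the shoulder meets the rim. Origin: centre of underside, z up.
- lid: Lid: bare metal disc, 60 mm diameter, 6 to 11 mm above its underside, with a black upright knob of 18 mm diameter (grip it) from 11 to 35 mm above the underside. Upright, round. Foot 6 mm high, tapering to 47 mm diameter at the underside, nests in the 54 mm bore of the piece below till the shoulder meets the rim. Origin: centre of underside, z up.
- shaker: Small round sieve shaker, fixed to the bench: grey drum 104 mm in diameter and 28 mm high, with a steel platform of 80 mm diameter on it whose flat top is 42 mm above the bench and has a central well of 54 mm bore, 8 mm deep. Origin: centre of its underside; z up; a small dark panel on its -x side.
- seat (a point): Centre of the well's mouth on the shaker, at the height of the platform's flat top (42 mm above the bench). With the pan seated, the pan's origin is 6 mm below this point; the fine sieve's origin is then 22 mm above the pan's, the coarse sieve's 22 mm above the fine sieve's, and the lid's 32 mm above the coarse sieve's.
- spare_cap: Bystander: plain light grey solid screw cap, 64 mm in diameter, 24 mm high, no knob; not part of the set. Origin: centre of its underside.
- filter_1: Bystander: white inline filter disc, 48 mm in diameter, 46 mm high with its nipples. Origin: centre of its underside.
- torch: Bystander: black torch lying flat, 37 x 112 x 37 mm, long along its y axis. Origin: centre of its underside.
Things that resemble listed ones, but are neither listed nor needed, are in the scene too. What is shaped like the coarse_sieve but orange is not meant.

How it is judged:
By the outcome, as a careful person would: the job done as asked, in the order asked, and still so for the second after the job is handed in, with the robot touching nothing.
It also fails if it takes over 106 s, if anything falls off the work surface, if the arm or the gripper's body presses on something with over 40 N, if the wrist force passes 120 N, or if a joint passes its speed limit or range.

### The arm

A 6-joint arm with a two-finger parallel gripper is mounted at the origin on a cart in front of the work surface, level with it; the furniture and walls round the work are solid. World frame = base frame: x ahead of the robot, y to its left, z up, the work surface at z = 0. Lengths are in m, angles in rad, forces in N, time in s.
With the tool pointing down it reaches from about 0.25 to 0.725 m from the base axis. Payload 9.7 kg.
Tool frame: the origin (TCP) lies where the fingers leave the gripper's body, on its centre line; the fingertips stand 73 mm ahead of it and the grasp point (between the pads) lies 54 mm ahead of it; z points along the fingers, y is the direction in which the jaws open and shut (so a half turn about z gives the same grasp; the last joint's range is limited). The gripper opens to 85 mm and grips with 20 to 120 N. Pads are 22 mm wide; open, the fingers measure 114 mm over their backs; the gripper's body (76 mm by 85 mm) begins 54 mm behind the grasp point. The pads swing forward as they close: fully open they stand 13 mm farther back than shut.
Start: joints at [1.315, 0.087, 0.176, 1.66, 0, 1.571], TCP at [0.139, 0.532, 0.304] pointing down, gripper open.
Joint ranges: [-3.13, 3.13], [-0.85, 1.81], [-1.15, 1.24], [-2.2, 2.28], [-1.44, 1.52], [-3.14, 3.14]. Speed limits (rad/s): [2.22, 2.22, 2.57, 3.14, 3.14, 3.14].

### API

Orientations are given as [roll, pitch, yaw] about the fixed x, y, z axes, in that order (R = Rz(yaw) Ry(pitch) Rx(roll)).
In Python, from plant import sensors, grab_frame, workorder, look_for, place_of gives the robot as it stands.
- The arm moves only by the shell command python3 -m creep 'ROWS' [FORCE]. ROWS is JSON, a list of rows, each an object of numbers: "x", "y", "z": the shift along the tool's x, y, z in mm; "wx", "wy", "wz": the turn, a rotation vector about the tool's x, y, z in rad; "grip": the gripper command: -1 is shut, 1 is fully open, values between are in proportion. In form: [{"x": .., "y": .., "z": .., "wx": .., "wy": .., "wz": .., "grip": ..}, ...]. A call has 1 to 20 rows; each row is the pose to reach, as a shift and turn from the pose commanded when the call began, along the tool's axes at that moment; what a row does not reach only later rows make up. A row lasts 1/10 s, in which the tool goes at most 50 mm and 8.59 degrees, less where a joint would pass 70% of its speed; a pose out of reach is approached as far as the arm can. A call with a gripper value outside its range is refused whole. The fingers move at their own pace and stop on an object; FORCE is the grip in N (left out, the last holds). Time passes only in rows, so rows that repeat a pose let the fingers close. It gives the time, the measured TCP pose, the force and the opening at its end, in the units of the state.
- sensors.state(): the state, without advancing time (a new reading comes with each control period).
- grab_frame(name): name is "scene" or "top" or "wrist"; returns a dict with "pixels" (384x512x3 uint8, red, green, blue), "depth" (384x512 float32, m along the optical axis (not along the pixel's ray), 0 where there is no reading), "camera_matrix" (3x3 intrinsics, pixels), "R" (3x3) and "t" (3): a world point X has camera coordinates R X + t. Camera axes: x right, y down, z forward; pixel columns grow to the right and rows downward; lengths in m; the calibration is good to about 2 mm. A picture is of the moment at which its call begins.
- workorder.hand_in(): hands the job in, once; it reports no verdict.
Trained networks look in the newest picture that a camera, given by its name, has taken for a name from the list of things; names that differ only in an ending like _2 or _b are one class to them, and where a whole thing is asked for, a point or a joint stands for the part that bears it (a point fixed in the world has none). Each returns a list of dicts, best first, with "p" (0 to 1); they miss things now and then, are a little off and sometimes report something else, mostly with a low value. They report only what shows in the picture. A call takes as long as a camera call. They do not tell look-alikes from the thing itself.
- look_for(camera, query): "location" ([column, row] in pixels, amid what is visible of it).
- place_of(camera, query): "location" ([column, row] in pixels: a listed point, or the origin of a listed thing).
The state is a dict: "time_s": time; "joint_pos": joint angles; "qvel": joint speeds; "tau": joint torques, N m; "ee_pos": TCP position; "tcp_rot": TCP orientation; "wrist_force": force on the tool from outside, world axes, zero at the start; "moment": the same for the moment, N m; "finger_gap": opening from 0.0 (shut) to 1.0 (fully open).
Only numpy, scipy, OpenCV 4.12 (cv2) and the standard library are available. Lean on these libraries where they do the work, as an engineer would, in place of code of your own. Each camera call takes 0.05 s, during which the arm holds its last target.

## Working session

There is one attempt and no reset: what is moved stays moved. The work goes in short steps, Python scripts to look and compute and a shell command to move; the robot and the scene stay as the last step left them, time stands still between calls to the robot, and variables do not carry over. Pictures are saved under pics/ and viewed, and the job is handed in when it is done.

```bash
ls; mkdir -p pics; python3 - <<'E'
from plant import sensors, grab_frame
import cv2
print(sensors.state())
for n in ["scene","top","wrist"]:
    f=grab_frame(n)
    cv2.imwrite(f"pics/{n}0.png",f["pixels"][:,:,::-1])
    print(n,f["R"].round(3).tolist(),f["t"].round(3).tolist(),f["camera_matrix"].round(1).tolist())
E
```

```text
pics
{'time_s': 0.0, 'joint_pos': array([1.31498826e+00, 8.74496909e-02, 1.75120156e-01, 1.65983505e+00,
       6.48283063e-06, 1.57076965e+00]), 'qvel': array([ 5.74558002e-04, -1.69541807e-03, -8.72890744e-05,  5.44995878e-04,
       -7.31837271e-04, -4.44198185e-04]), 'tau': array([-2.16077278e-03, -5.20399475e+01,  4.64790487e+01,  1.67140405e-02,
       -2.18649216e-04,  6.56301978e-06]), 'ee_pos': array([0.13912556, 0.53195718, 0.30318156]), 'tcp_rot': array([-3.14022440e+00, -6.51932532e-06,  2.88581125e+00]), 'wrist_force': array([ 0.3598829 ,  0.24453396, -0.6486995 ]), 'moment': array([-0.01451001, -0.02666424, -0.01059496]), 'finger_gap': 0.9988160630255556}
scene [[0.859, -0.511, 0.022], [-0.283, -0.511, -0.812], [0.426, 0.691, -0.584]] [-0.47, 0.209, 1.151] [[447.2, 0.0, 257.6], [0.0, 447.2, 190.3], [0.0, 0.0, 1.0]]
top [[-0.02, -1.0, 0.023], [-0.995, 0.018, -0.095], [0.095, -0.025, -0.995]] [-0.003, 0.506, 1.05] [[351.9, 0.0, 258.6], [0.0, 351.9, 194.2], [0.0, 0.0, 1.0]]
wrist [[0.252, 0.968, -0.002], [0.927, -0.241, 0.288], [0.278, -0.074, -0.958]] [-0.549, -0.038, 0.379] [[283.7, 0.0, 253.7], [0.0, 283.7, 195.2], [0.0, 0.0, 1.0]]
```

View pics/scene0.png

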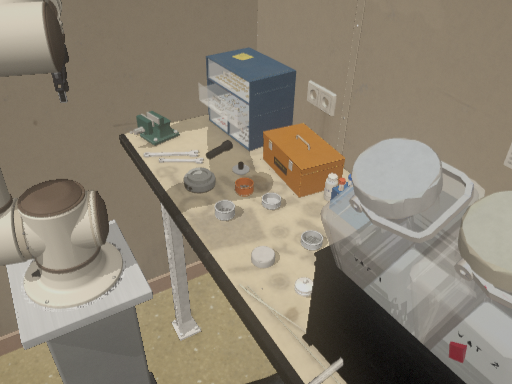

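View pics/top0.png

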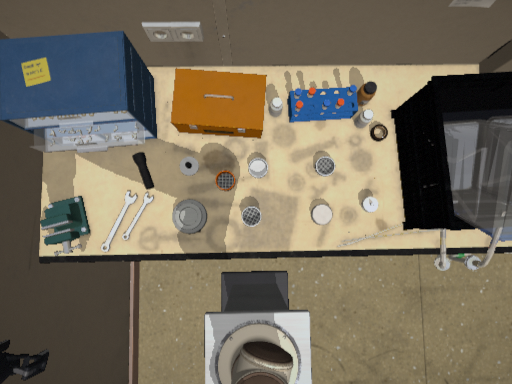

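View pics/wrist0.png

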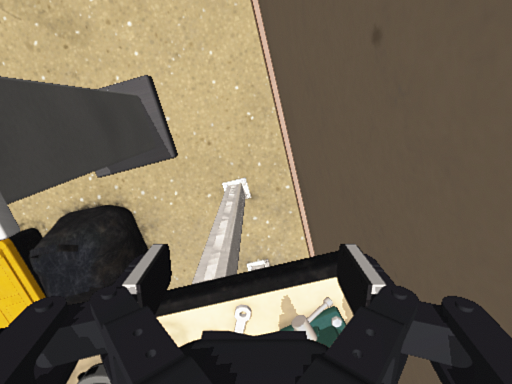

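The scene shows the bench. In the top view there is a shaker at about (190,215), a lid at (189,165), round frames at (226,181, orange), (258,168), (324,166) and (252,216), a cap at (321,214) and a filter at (370,204). Next I'll run the networks and make an enlarged crop.

```bash
cat > h.py <<'E'
import numpy as np, cv2
from plant import sensors, grab_frame, look_for, place_of
def unproj(f,px,z=None):
    K,R,t=f["camera_matrix"],f["R"],f["t"]
    ray=np.linalg.inv(K)@np.array([px[0],px[1],1.0])
    c=-R.T@t; d=R.T@ray
    if z is None:
        dep=f["depth"][int(round(px[1])),int(round(px[0]))]; return c+d*dep
    return c+d*(z-c[2])/d[2]
def cloud(f):
    K,R,t=f["camera_matrix"],f["R"],f["t"]
    v,u=np.mgrid[0:384,0:512]
    d=f["depth"]
    P=np.stack([(u-K[0,2])/K[0,0]*d,(v-K[1,2])/K[1,1]*d,d],-1)
    W=(P-t)@R
    W[d==0]=np.nan
    return W
E
python3 - <<'E'
from h import *
f=grab_frame("top")
np.savez("top0.npz",**f)
for q in ["pan","fine_sieve","coarse_sieve","lid","shaker","seat","spare_cap","filter_1","torch"]:
    l=look_for("top",q)[:4] if q!="seat" else []; p=place_of("top",q)[:4]
    print(q,[(np.round(a["location"],1).tolist(),round(a["p"],2)) for a in l],[(np.round(a["location"],1).tolist(),round(a["p"],2)) for a in p])
im=f["pixels"][:,:,::-1]
cv2.imwrite("pics/topcrop.png",cv2.resize(im[130:250,130:350],(792,432),interpolation=cv2.INTER_CUBIC))
g=grab_frame("scene"); np.savez("scene0.npz",**g)
im=g["pixels"][:,:,::-1]
cv2.imwrite("pics/scenecrop.png",cv2.resize(im[150:300,170:340],(680,600),interpolation=cv2.INTER_CUBIC))
W=cloud(f); print("table z",np.nanmedian(W[225:235,270:300,2]))
E
```

```text
pan [([260.1, 165.7], 0.72)] []
fine_sieve [([326.1, 168.5], 0.57)] [([327.2, 170.0], 0.87)]
coarse_sieve [([251.3, 215.3], 0.85), ([225.2, 183.9], 0.63)] [([252.6, 210.4], 0.65), ([222.7, 185.6], 0.63), ([192.5, 213.5], 0.33)]
lid [] [([190.5, 165.8], 0.51)]
shaker [([188.5, 212.8], 0.65)] [([192.1, 213.6], 0.83)]
seat [] [([186.7, 217.2], 0.92)]
spare_cap [([320.9, 214.5], 0.86), ([190.4, 215.3], 0.55)] [([319.3, 215.3], 0.59)]
filter_1 [([366.6, 207.4], 0.5)] [([367.8, 206.4], 0.77)]
torch [] [([147.4, 172.1], 0.63)]
table z -0.00041395830854418995
```

View pics/topcrop.png

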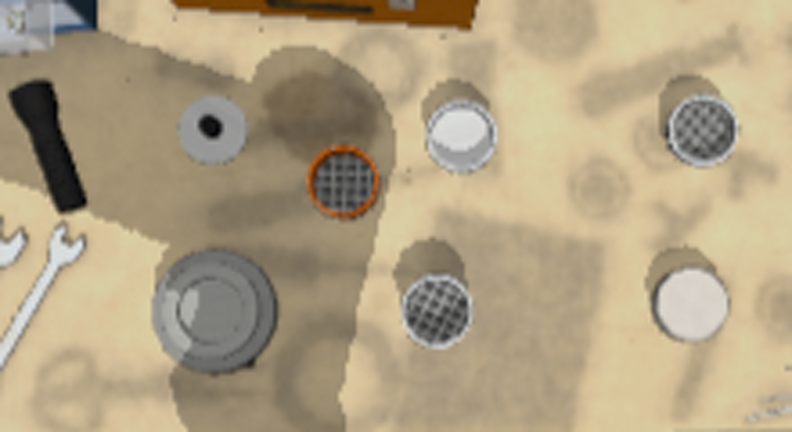

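View pics/scenecrop.png

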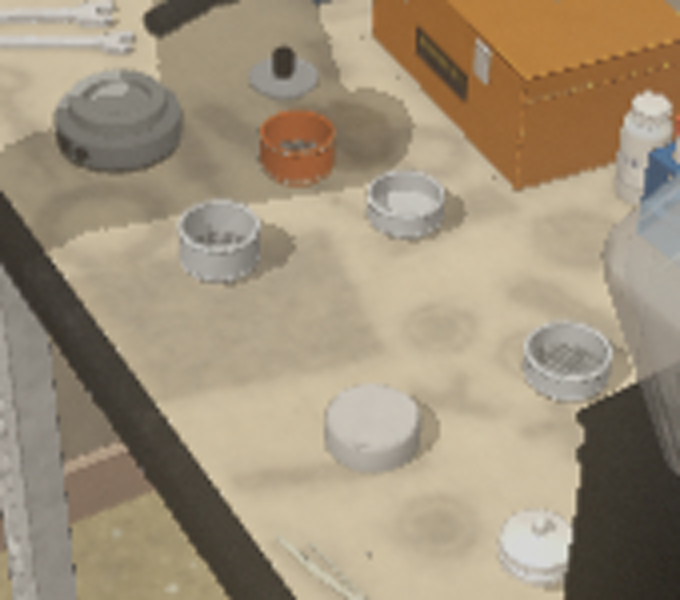

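The crops agree. The smooth-floored pan is at top (258,168). The dense-mesh fine sieve is at (324,166). The tall bare coarse sieve is at (252,216), with its orange decoy at (226,181). The knobbed lid is at (189,165), and its lookalikes are the cap at (321,214) and the filter at (370,204). Next I'll measure the centres.

```bash
cat >> h.py <<'E'
from scipy.optimize import least_squares
def ring(W,c,r0,zmin,zmax,rmax):
    P=W.reshape(-1,3); 
    m=(np.hypot(P[:,0]-c[0],P[:,1]-c[1])<rmax)&(P[:,2]>zmin)&(P[:,2]<zmax)
    return P[m]
def contour_centre(P):
    # centre from min enclosing circle of the points, percentile z
    (c,r)=cv2.minEnclosingCircle((P[:,:2]*1000).astype(np.float32)); return np.array(c),r
E
python3 - <<'E'
from h import *
for cam in ["top","scene"]:
    f=dict(np.load(cam+"0.npz")); W=cloud(f)
    T=dict(np.load("top0.npz"))
    for n,px,h in [("pan",(258,168),.028),("fine",(324,166),.028),("coarse",(252,216),.038),("orange",(226,181),.038),("lid",(189,165),.011),("shaker",(190,215),.042),("cap",(321,214),.024),("filter",(370,204),.046)]:
        c=unproj(T,px,h)
        P=ring(W,c,.03,.006,.2,.06)
        if len(P)<5: print(n,'few');continue
        zs=np.percentile(P[:,2],[50,90,98])
        top=P[P[:,2]>h-.004]
        cc,r=contour_centre(top)
        print(cam,n,c.round(3)[:2],"z",zs.round(4),"N",len(top),"mec",cc.round(1),round(r,1),"mean",(top[:,:2].mean(0)*1000).round(1),"bbox mid",((top[:,:2].max(0)+top[:,:2].min(0))*500).round(1),(np.ptp(top[:,:2],axis=0)*1000).round(0))
E
```

```text
top pan [ 0.586 -0.012] z [0.0102 0.0273 0.0294] N 70 mec [588.1 -11.2] 30.4 mean [587.2  -9.7] bbox mid [587.9 -10.5] [59. 58.]
top fine [ 0.589 -0.215] z [0.0112 0.0276 0.0298] N 66 mec [ 589.5 -217.7] 30.3 mean [ 590.6 -217.6] bbox mid [ 589.3 -218.5] [57. 57.]
top coarse [0.439 0.009] z [0.0104 0.0372 0.0397] N 68 mec [439.   12.4] 30.3 mean [437.6  13.6] bbox mid [438.2  12.2] [57. 60.]
top orange [0.546 0.086] z [0.0108 0.0372 0.0399] N 70 mec [548.5  90. ] 30.3 mean [547.5  89.9] bbox mid [548.3  90.1] [58. 58.]
top lid [0.602 0.201] z [0.0109 0.0282 0.0354] N 275 mec [599.2 202.8] 29.7 mean [598.9 201.9] bbox mid [599.  202.8] [57. 59.]
top shaker [0.446 0.193] z [0.033  0.0423 0.0442] N 307 mec [442.6 199.5] 39.6 mean [442.7 200. ] bbox mid [443.1 199.4] [78. 77.]
top cap [ 0.442 -0.201] z [0.0229 0.0257 0.0274] N 309 mec [ 441.4 -203.2] 31.6 mean [ 441.3 -203.3] bbox mid [ 442.1 -202.8] [61. 59.]
top filter [ 0.468 -0.346] z [0.0323 0.0356 0.0436] N 7 mec [ 468.5 -351.1] 4.6 mean [ 468.8 -350.8] bbox mid [ 468.3 -351.1] [6. 9.]
scene pan [ 0.586 -0.012] z [0.0175 0.0289 0.0
[... 325 characters left out ...]
ox mid [437.2  12.1] [59. 64.]
scene orange [0.546 0.086] z [0.0253 0.0386 0.0411] N 72 mec [548.4  91.2] 32.6 mean [549.1  88.8] bbox mid [549.   90.7] [62. 63.]
scene lid [0.602 0.201] z [0.0131 0.031  0.0365] N 155 mec [599.5 202.1] 33.3 mean [595.8 198.4] bbox mid [598.5 204.2] [61. 62.]
scene shaker [0.446 0.193] z [0.0326 0.0439 0.0462] N 194 mec [442.3 198. ] 42.2 mean [440.3 196.6] bbox mid [442.  197.8] [80. 83.]
scene cap [ 0.442 -0.201] z [0.0238 0.0264 0.0279] N 332 mec [ 441.2 -203.8] 33.7 mean [ 439.5 -205.8] bbox mid [ 440.1 -203.9] [64. 66.]
scene filter [ 0.468 -0.346] z [0.0339 0.0372 0.0468] N 14 mec [ 468.2 -351.3] 4.1 mean [ 467.8 -351.9] bbox mid [ 467.8 -351.4] [7. 8.]
```

The measurements from both cameras agree within 1–2 mm, and the heights match the descriptions. In mm, they are pan (588,-11), fine (589.5,-217.5), coarse (439,12.4), lid (599,203) and shaker (442.5,199.3). The first move goes above the pan and turns the tool to yaw 90°, which makes tool x world +y, tool y world +x and tool z down.

```bash
python3 -m creep '[{"x":-572,"y":-412,"z":50,"wz":1.315,"grip":1},{"x":-572,"y":-412,"z":50,"wz":1.315,"grip":1},{"x":-572,"y":-412,"z":50,"wz":1.315,"grip":1},{"x":-572,"y":-412,"z":50,"wz":1.315,"grip":1},{"x":-572,"y":-412,"z":50,"wz":1.315,"grip":1},{"x":-572,"y":-412,"z":50,"wz":1.315,"grip":1},{"x":-572,"y":-412,"z":50,"wz":1.315,"grip":1},{"x":-572,"y":-412,"z":50,"wz":1.315,"grip":1},{"x":-572,"y":-412,"z":50,"wz":1.315,"grip":1},{"x":-572,"y":-412,"z":50,"wz":1.315,"grip":1},{"x":-572,"y":-412,"z":50,"wz":1.315,"grip":1},{"x":-572,"y":-412,"z":50,"wz":1.315,"grip":1},{"x":-572,"y":-412,"z":50,"wz":1.315,"grip":1},{"x":-572,"y":-412,"z":50,"wz":1.315,"grip":1},{"x":-572,"y":-412,"z":50,"wz":1.315,"grip":1},{"x":-572,"y":-412,"z":50,"wz":1.315,"grip":1},{"x":-572,"y":-412,"z":50,"wz":1.315,"grip":1},{"x":-572,"y":-412,"z":50,"wz":1.315,"grip":1}]'
```

```text
$[0]: bad value
```

```bash
python3 -m creep '[{"x":-50,"y":-30,"z":0,"wx":0,"wy":0,"wz":0.1,"grip":1}]'; python3 -m creep --help | head -20
```

```text
time_s: 1.2
ee_pos: [0.1723, 0.4983, 0.3027]
tcp_rot: [-3.141, -0.001, 2.79]
wrist_force: [0.6, 0.1, -0.5]
finger_gap: 1.0invalid input: not JSON, or not a number
```

```bash
python3 -m creep '[{"x":-557,"y":-327.5,"z":50,"wx":0,"wy":0,"wz":1.215,"grip":1},{"x":-557,"y":-327.5,"z":50,"wx":0,"wy":0,"wz":1.215,"grip":1},{"x":-557,"y":-327.5,"z":50,"wx":0,"wy":0,"wz":1.215,"grip":1},{"x":-557,"y":-327.5,"z":50,"wx":0,"wy":0,"wz":1.215,"grip":1},{"x":-557,"y":-327.5,"z":50,"wx":0,"wy":0,"wz":1.215,"grip":1},{"x":-557,"y":-327.5,"z":50,"wx":0,"wy":0,"wz":1.215,"grip":1},{"x":-557,"y":-327.5,"z":50,"wx":0,"wy":0,"wz":1.215,"grip":1},{"x":-557,"y":-327.5,"z":50,"wx":0,"wy":0,"wz":1.215,"grip":1},{"x":-557,"y":-327.5,"z":50,"wx":0,"wy":0,"wz":1.215,"grip":1},{"x":-557,"y":-327.5,"z":50,"wx":0,"wy":0,"wz":1.215,"grip":1},{"x":-557,"y":-327.5,"z":50,"wx":0,"wy":0,"wz":1.215,"grip":1},{"x":-557,"y":-327.5,"z":50,"wx":0,"wy":0,"wz":1.215,"grip":1},{"x":-557,"y":-327.5,"z":50,"wx":0,"wy":0,"wz":1.215,"grip":1},{"x":-557,"y":-327.5,"z":50,"wx":0,"wy":0,"wz":1.215,"grip":1},{"x":-557,"y":-327.5,"z":50,"wx":0,"wy":0,"wz":1.215,"grip":1},{"x":-557,"y":-327.5,"z":50,"wx":0,"wy":0,"wz":1.215,"grip":1},{"x":-557,"y":-327.5,"z":50,"wx":0,"wy":0,"wz":1.215,"grip":1},{"x":-557,"y":-327.5,"z":50,"wx":0,"wy":0,"wz":1.215,"grip":1}]'
python3 - <<'E'
from h import *
s=sensors.state(); print(s["time_s"],s["ee_pos"].round(4),s["tcp_rot"].round(4))
f=grab_frame("wrist"); cv2.imwrite("pics/w1.png",f["pixels"][:,:,::-1]); W=cloud(f)
P=ring(W,(.588,-.011),.03,.023,.035,.06); print(len(P),contour_centre(P),((P[:,:2].max(0)+P[:,:2].min(0))*500).round(1))
E
```

```text
time_s: 3.0
ee_pos: [0.5818, -0.0036, 0.2546]
tcp_rot: [3.141, -0.0, 1.572]
wrist_force: [0.3, 1.0, -0.5]
finger_gap: 1.001
3.0 [ 0.5818 -0.0036  0.2546] [ 3.1406 -0.      1.5723]
602 (array([589.15679932, -11.64211273]), 30.622547149658203) [589.2 -11.2]
```

View pics/w1.png

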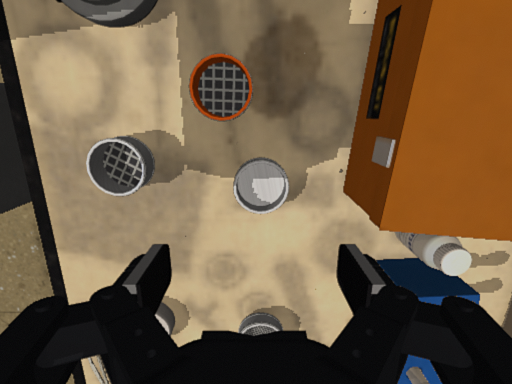

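The wrist view shows the smooth-floored pan at (261,186), the orange decoy at (221,87) and the bare coarse sieve at (120,165). The wrist depth puts the pan centre at (589,-11.4), which matches. Next I'll descend.

```bash
python3 -m creep '[{"x":0,"y":0,"z":40,"wx":0,"wy":0,"wz":0,"grip":1},{"x":0,"y":0,"z":80,"wx":0,"wy":0,"wz":0,"grip":1},{"x":0,"y":0,"z":120,"wx":0,"wy":0,"wz":0,"grip":1},{"x":0,"y":0,"z":120,"wx":0,"wy":0,"wz":0,"grip":1},{"x":0,"y":0,"z":120,"wx":0,"wy":0,"wz":0,"grip":1},{"x":0,"y":0,"z":120,"wx":0,"wy":0,"wz":0,"grip":1}]'
python3 - <<'E'
from h import *
s=sensors.state(); print(s["time_s"],s["ee_pos"].round(4),s["tcp_rot"].round(4))
f=grab_frame("wrist"); W=cloud(f);cv2.imwrite("pics/w2.png",f["pixels"][:,:,::-1])
P=ring(W,(.588,-.011),.03,.023,.035,.034); print(len(P),contour_centre(P),((P[:,:2].max(0)+P[:,:2].min(0))*500).round(1))
E
```

```text
time_s: 3.65
ee_pos: [0.5832, -0.0044, 0.1368]
tcp_rot: [3.138, 0.0, 1.571]
wrist_force: [0.6, -0.3, 1.0]
finger_gap: 1.003
3.65 [ 0.5832 -0.0044  0.1368] [3.138  0.     1.5711]
1484 (array([589.11608887, -11.07006836]), 30.533710479736328) [589.2 -10.9]
```

```bash
python3 -m creep '[{"x":-6.7,"y":5.6,"z":10,"wx":0,"wy":0,"wz":0,"grip":1},{"x":-6.7,"y":5.6,"z":20,"wx":0,"wy":0,"wz":0,"grip":1},{"x":-6.7,"y":5.6,"z":20,"wx":0,"wy":0,"wz":0,"grip":1},{"x":-6.7,"y":5.6,"z":20,"wx":0,"wy":0,"wz":0,"grip":1}]'
```

```text
time_s: 4.1
ee_pos: [0.5875, -0.0114, 0.1133]
tcp_rot: [-3.14, -0.0, 1.571]
wrist_force: [-0.9, 0.1, 0.2]
finger_gap: 0.998
```

```bash
python3 -m creep '[{"x":0,"y":1,"z":17,"wx":0,"wy":0,"wz":0,"grip":1},{"x":0,"y":1,"z":33,"wx":0,"wy":0,"wz":0,"grip":1},{"x":0,"y":1,"z":33,"wx":0,"wy":0,"wz":0,"grip":1},{"x":0,"y":1,"z":33,"wx":0,"wy":0,"wz":0,"grip":1}]' 40
python3 -m creep '[{"x":0,"y":0,"z":0,"wx":0,"wy":0,"wz":0,"grip":0.5},{"x":0,"y":0,"z":0,"wx":0,"wy":0,"wz":0,"grip":0.2},{"x":0,"y":0,"z":0,"wx":0,"wy":0,"wz":0,"grip":-1},{"x":0,"y":0,"z":0,"wx":0,"wy":0,"wz":0,"grip":-1},{"x":0,"y":0,"z":0,"wx":0,"wy":0,"wz":0,"grip":-1},{"x":0,"y":0,"z":0,"wx":0,"wy":0,"wz":0,"grip":-1}]' 40
python3 - <<'E'
from h import *
s=sensors.state(); print(s["time_s"],s["ee_pos"].round(4),s["tcp_rot"].round(4))
f=grab_frame("wrist"); cv2.imwrite("pics/w3.png",f["pixels"][:,:,::-1])
E
```

```text
time_s: 4.5
ee_pos: [0.5887, -0.0113, 0.0813]
tcp_rot: [-3.141, -0.0, 1.571]
wrist_force: [-0.3, 0.3, -0.1]
finger_gap: 0.999
time_s: 5.1
ee_pos: [0.5893, -0.0113, 0.0825]
tcp_rot: [3.14, 0.0, 1.571]
wrist_force: [-1.7, 0.4, 6.3]
finger_gap: 0.688
5.1 [ 0.5893 -0.0113  0.0825] [3.1395 0.     1.5709]
```

View pics/w3.png

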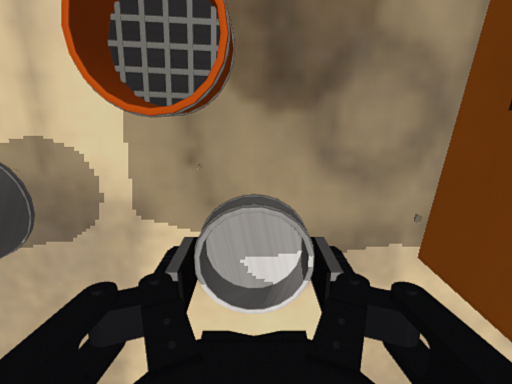

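The pan is gripped with the opening at 0.688, about 59 mm, and sits centred between the fingers at (254,253). Next I'll lift it and carry it to the shaker.

```bash
python3 -m creep '[{"x":0,"y":0,"z":-30,"wx":0,"wy":0,"wz":0,"grip":-1},{"x":0,"y":0,"z":-70,"wx":0,"wy":0,"wz":0,"grip":-1},{"x":0,"y":0,"z":-110,"wx":0,"wy":0,"wz":0,"grip":-1},{"x":35,"y":-25,"z":-110,"wx":0,"wy":0,"wz":0,"grip":-1},{"x":70,"y":-50,"z":-110,"wx":0,"wy":0,"wz":0,"grip":-1},{"x":105,"y":-74,"z":-110,"wx":0,"wy":0,"wz":0,"grip":-1},{"x":140,"y":-98,"z":-110,"wx":0,"wy":0,"wz":0,"grip":-1},{"x":175,"y":-122,"z":-110,"wx":0,"wy":0,"wz":0,"grip":-1},{"x":200,"y":-140,"z":-110,"wx":0,"wy":0,"wz":0,"grip":-1},{"x":210.6,"y":-146.5,"z":-110,"wx":0,"wy":0,"wz":0,"grip":-1},{"x":210.6,"y":-146.5,"z":-110,"wx":0,"wy":0,"wz":0,"grip":-1},{"x":210.6,"y":-146.5,"z":-110,"wx":0,"wy":0,"wz":0,"grip":-1},{"x":210.6,"y":-146.5,"z":-110,"wx":0,"wy":0,"wz":0,"grip":-1},{"x":210.6,"y":-146.5,"z":-110,"wx":0,"wy":0,"wz":0,"grip":-1}]'
python3 - <<'E'
from h import *
s=sensors.state(); print(s["time_s"],s["ee_pos"].round(4),s["tcp_rot"].round(4))
for c in ["wrist","top"]:
    f=grab_frame(c); W=cloud(f);cv2.imwrite(f"pics/{c}4.png",f["pixels"][:,:,::-1])
    P=ring(W,(.442,.199),.03,.036,.048,.045); print(c,len(P),contour_centre(P),((P[:,:2].max(0)+P[:,:2].min(0))*500).round(1))
    P=ring(W,(.442,.199),.03,.120,.150,.033); print(c,'pan',len(P),contour_centre(P),np.percentile(P[:,2],[5,50,95]))
E
```

```text
time_s: 6.55
ee_pos: [0.4428, 0.1984, 0.1908]
tcp_rot: [-3.141, 0.0, 1.569]
wrist_force: [-0.3, -0.2, -1.3]
finger_gap: 0.686
6.55 [0.4428 0.1984 0.1908] [-3.1415e+00  2.0000e-04  1.5692e+00]
wrist 2357 (array([443.61642456, 200.06811523]), 39.617828369140625) [443.7 213.2]
wrist pan 5829 (array([441.99478149, 199.98536682]), 32.71260070800781) [0.12161933 0.13412081 0.14482181]
top 169 (array([442.82876587, 197.25662231]), 39.02394104003906) [443.1 182.8]
top pan 46 (array([443.4727478 , 187.35038757]), 28.291566848754883) [0.12215505 0.13464859 0.13817974]
```

View pics/wrist4.png

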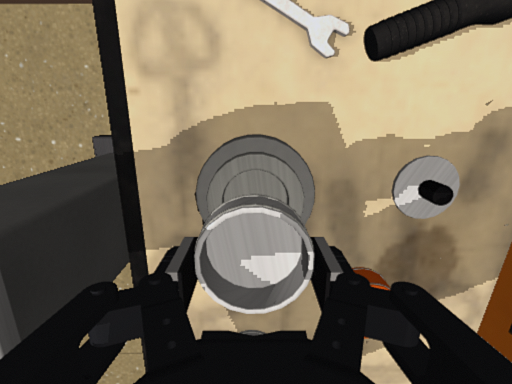

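The pan is held at (254,258) with the shaker well behind it at (255,185). Shaker x is about 443.3 and y about 199.5. Next I'll lower the pan.

```bash
python3 -m creep '[{"x":1.1,"y":0.5,"z":30,"wx":0,"wy":0,"wz":0,"grip":-1},{"x":1.1,"y":0.5,"z":58,"wx":0,"wy":0,"wz":0,"grip":-1},{"x":1.1,"y":0.5,"z":58,"wx":0,"wy":0,"wz":0,"grip":-1},{"x":1.1,"y":0.5,"z":61,"wx":0,"wy":0,"wz":0,"grip":-1},{"x":1.1,"y":0.5,"z":64,"wx":0,"wy":0,"wz":0,"grip":-1},{"x":1.1,"y":0.5,"z":66,"wx":0,"wy":0,"wz":0,"grip":-1},{"x":1.1,"y":0.5,"z":66,"wx":0,"wy":0,"wz":0,"grip":-1}]'
```

```text
time_s: 7.35
ee_pos: [0.443, 0.2005, 0.1255]
tcp_rot: [3.141, -0.0, 1.571]
wrist_force: [-0.6, 0.1, -0.4]
finger_gap: 0.686
```

```bash
python3 -m creep '[{"x":0,"y":0,"z":1.5,"wx":0,"wy":0,"wz":0,"grip":-1},{"x":0,"y":0,"z":3,"wx":0,"wy":0,"wz":0,"grip":-1},{"x":0,"y":0,"z":4.5,"wx":0,"wy":0,"wz":0,"grip":-1},{"x":0,"y":0,"z":5.5,"wx":0,"wy":0,"wz":0,"grip":-1},{"x":0,"y":0,"z":5.5,"wx":0,"wy":0,"wz":0,"grip":-1}]'
```

```text
time_s: 7.85
ee_pos: [0.4427, 0.2003, 0.1192]
tcp_rot: [-3.141, 0.0, 1.571]
wrist_force: [-0.1, -0.1, -0.6]
finger_gap: 0.69
```

```bash
python3 -m creep '[{"x":0,"y":0,"z":0.5,"wx":0,"wy":0,"wz":0,"grip":-1},{"x":0,"y":0,"z":1,"wx":0,"wy":0,"wz":0,"grip":-1},{"x":0,"y":0,"z":1,"wx":0,"wy":0,"wz":0,"grip":-1}]'
```

```text
time_s: 8.15
ee_pos: [0.4428, 0.2003, 0.1186]
tcp_rot: [3.141, -0.0, 1.571]
wrist_force: [0.2, 0.1, 0.3]
finger_gap: 0.683
```

```bash
python3 -m creep '[{"x":0,"y":0,"z":0.5,"wx":0,"wy":0,"wz":0,"grip":-1},{"x":0,"y":0,"z":1,"wx":0,"wy":0,"wz":0,"grip":-1},{"x":0,"y":0,"z":1,"wx":0,"wy":0,"wz":0,"grip":-1}]'
```

```text
time_s: 8.45
ee_pos: [0.4428, 0.2004, 0.1185]
tcp_rot: [3.141, -0.0, 1.571]
wrist_force: [-4.2, -2.3, 9.6]
finger_gap: 0.687
```

Contact came at exactly the predicted seated height (0.1185), so I'm releasing and rising.

```bash
python3 -m creep '[{"x":0,"y":0,"z":0,"wx":0,"wy":0,"wz":0,"grip":0.5},{"x":0,"y":0,"z":0,"wx":0,"wy":0,"wz":0,"grip":0.8},{"x":0,"y":0,"z":0,"wx":0,"wy":0,"wz":0,"grip":1},{"x":0,"y":0,"z":0,"wx":0,"wy":0,"wz":0,"grip":1},{"x":0,"y":0,"z":-20,"wx":0,"wy":0,"wz":0,"grip":1},{"x":0,"y":0,"z":-60,"wx":0,"wy":0,"wz":0,"grip":1},{"x":0,"y":0,"z":-100,"wx":0,"wy":0,"wz":0,"grip":1},{"x":0,"y":0,"z":-100,"wx":0,"wy":0,"wz":0,"grip":1},{"x":0,"y":0,"z":-100,"wx":0,"wy":0,"wz":0,"grip":1}]'
python3 - <<'E'
from h import *
s=sensors.state(); print(s["time_s"],s["ee_pos"].round(4),s["tcp_rot"].round(4))
for c in ["wrist","scene"]:
    f=grab_frame(c); W=cloud(f);cv2.imwrite(f"pics/{c}5.png",f["pixels"][:,:,::-1])
    P=ring(W,(.443,.2),.03,.058,.072,.045); print(c,len(P),contour_centre(P),((P[:,:2].max(0)+P[:,:2].min(0))*500).round(1),np.percentile(P[:,2],[5,50,95]))
    P=ring(W,(.443,.2),.03,.036,.048,.045); print(c,len(P),contour_centre(P),((P[:,:2].max(0)+P[:,:2].min(0))*500).round(1))
E
```

```text
time_s: 9.35
ee_pos: [0.4431, 0.2006, 0.218]
tcp_rot: [3.14, -0.001, 1.571]
wrist_force: [0.1, -0.2, 0.2]
finger_gap: 0.999
9.35 [0.4431 0.2006 0.218 ] [ 3.1400e+00 -7.0000e-04  1.5708e+00]
wrist 1046 (array([442.55462646, 200.20774841]), 30.582380294799805) [442.6 200.5] [0.05964324 0.0628155  0.06419888]
wrist 4316 (array([443.51815796, 199.30667114]), 40.2231559753418) [443.4 199.2]
scene 92 (array([439.73580933, 201.3714447 ]), 32.8201904296875) [440.5 201.7] [0.05849242 0.06290646 0.06697279]
scene 190 (array([438.3833313 , 197.48536682]), 42.54917526245117) [440.4 196.5]
```

View pics/wrist5.png

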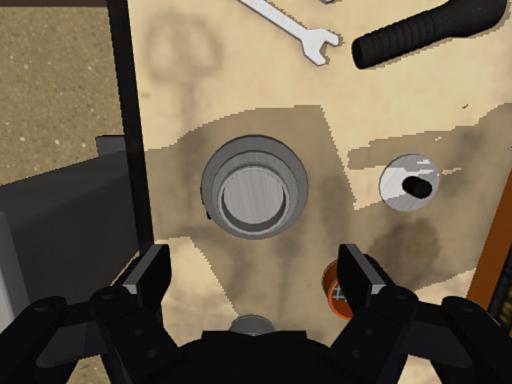

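```bash
cat >> h.py <<'E'
def rim(W,c,z,R=.0315,r=.0265,tol=.006):
    """plane fit of rim points: centre, z, tilt deg"""
    P=W.reshape(-1,3); d=np.hypot(P[:,0]-c[0],P[:,1]-c[1])
    P=P[(d<R)&(d>r)&(abs(P[:,2]-z)<tol)]
    A=np.c_[P[:,:2]-np.array(c),np.ones(len(P))]
    for _ in range(5):
        s,*_r=np.linalg.lstsq(A,P[:,2],rcond=None); e=P[:,2]-A@s
        m=abs(e)<.0025; 
        if m.sum()<20: break
        P=P[m];A=A[m]
    return len(P),s.round(4),"tilt deg",np.degrees(np.hypot(s[0],s[1])).round(2)
E
python3 - <<'E'
from h import *
f=grab_frame("wrist"); W=cloud(f)
print(rim(W,(.4427,.2003),.064)); print(rim(W,(.4435,.1995),.042,.039,.033))
E
```

```text
(948, array([-0.0001, -0.0009,  0.0629]), 'tilt deg', np.float64(0.05))
(1150, array([ 0.0003, -0.0013,  0.0414]), 'tilt deg', np.float64(0.08))
```

The pan is seated level with a tilt of 0.05° and its rim 21.5 mm above the platform. Next is the fine sieve.

```bash
python3 -m creep '[{"x":-45,"y":16,"z":0,"wx":0,"wy":0,"wz":0,"grip":1},{"x":-90,"y":32,"z":0,"wx":0,"wy":0,"wz":0,"grip":1},{"x":-135,"y":48,"z":0,"wx":0,"wy":0,"wz":0,"grip":1},{"x":-180,"y":64,"z":0,"wx":0,"wy":0,"wz":0,"grip":1},{"x":-225,"y":80,"z":0,"wx":0,"wy":0,"wz":0,"grip":1},{"x":-270,"y":96,"z":0,"wx":0,"wy":0,"wz":0,"grip":1},{"x":-315,"y":112,"z":0,"wx":0,"wy":0,"wz":0,"grip":1},{"x":-360,"y":128,"z":0,"wx":0,"wy":0,"wz":0,"grip":1},{"x":-405,"y":144,"z":20,"wx":0,"wy":0,"wz":0,"grip":1},{"x":-418,"y":147,"z":60,"wx":0,"wy":0,"wz":0,"grip":1},{"x":-418,"y":147,"z":80,"wx":0,"wy":0,"wz":0,"grip":1},{"x":-418,"y":147,"z":80,"wx":0,"wy":0,"wz":0,"grip":1},{"x":-418,"y":147,"z":80,"wx":0,"wy":0,"wz":0,"grip":1},{"x":-418,"y":147,"z":80,"wx":0,"wy":0,"wz":0,"grip":1},{"x":-418,"y":147,"z":80,"wx":0,"wy":0,"wz":0,"grip":1}]'
python3 - <<'E'
from h import *
s=sensors.state(); print(s["time_s"],s["ee_pos"].round(4),s["tcp_rot"].round(4))
f=grab_frame("wrist"); W=cloud(f);cv2.imwrite("pics/w6.png",f["pixels"][:,:,::-1])
P=ring(W,(.59,-.2175),.03,.023,.035,.034); print(len(P),contour_centre(P),((P[:,:2].max(0)+P[:,:2].min(0))*500).round(1))
E
```

```text
time_s: 11.0
ee_pos: [0.5904, -0.2174, 0.1392]
tcp_rot: [3.139, 0.001, 1.572]
wrist_force: [0.3, -0.2, -0.1]
finger_gap: 1.001
11.0 [ 0.5904 -0.2174  0.1392] [3.1392e+00 9.0000e-04 1.5716e+00]
1471 (array([ 591.03515625, -218.85768127]), 30.563064575195312) [ 590.9 -218.5]
```

View pics/w6.png

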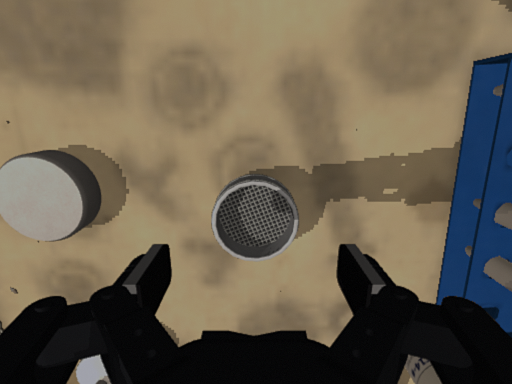

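The dense-mesh sieve is confirmed at (255,218), with the cap at (45,195) clear of the fingers. Next I'll descend and grip.

```bash
python3 -m creep '[{"x":-1,"y":0.4,"z":30,"wx":0,"wy":0,"wz":0,"grip":1},{"x":-1,"y":0.4,"z":52,"wx":0,"wy":0,"wz":0,"grip":1},{"x":-1,"y":0.4,"z":57,"wx":0,"wy":0,"wz":0,"grip":1},{"x":-1,"y":0.4,"z":57,"wx":0,"wy":0,"wz":0,"grip":1},{"x":-1,"y":0.4,"z":57,"wx":0,"wy":0,"wz":0,"grip":0.5},{"x":-1,"y":0.4,"z":57,"wx":0,"wy":0,"wz":0,"grip":0.2},{"x":-1,"y":0.4,"z":57,"wx":0,"wy":0,"wz":0,"grip":-1},{"x":-1,"y":0.4,"z":57,"wx":0,"wy":0,"wz":0,"grip":-1},{"x":-1,"y":0.4,"z":57,"wx":0,"wy":0,"wz":0,"grip":-1},{"x":-1,"y":0.4,"z":57,"wx":0,"wy":0,"wz":0,"grip":-1}]' 40
python3 - <<'E'
from h import *
s=sensors.state(); print(s["time_s"],s["ee_pos"].round(4),s["wrist_force"].round(1))
E
```

```text
time_s: 12.05
ee_pos: [0.591, -0.2189, 0.0826]
tcp_rot: [3.139, 0.001, 1.571]
wrist_force: [-1.3, 1.1, 5.8]
finger_gap: 0.67
12.05 [ 0.591  -0.2189  0.0826] [-1.3  1.1  5.8]
```

```bash
python3 -m creep '[{"x":0,"y":0,"z":-30,"wx":0,"wy":0,"wz":0,"grip":-1},{"x":0,"y":0,"z":-75,"wx":0,"wy":0,"wz":0,"grip":-1},{"x":10,"y":-4,"z":-110,"wx":0,"wy":0,"wz":0,"grip":-1},{"x":50,"y":-18,"z":-120,"wx":0,"wy":0,"wz":0,"grip":-1},{"x":95,"y":-34,"z":-120,"wx":0,"wy":0,"wz":0,"grip":-1},{"x":140,"y":-50,"z":-120,"wx":0,"wy":0,"wz":0,"grip":-1},{"x":185,"y":-66,"z":-120,"wx":0,"wy":0,"wz":0,"grip":-1},{"x":230,"y":-82,"z":-120,"wx":0,"wy":0,"wz":0,"grip":-1},{"x":275,"y":-98,"z":-120,"wx":0,"wy":0,"wz":0,"grip":-1},{"x":320,"y":-114,"z":-120,"wx":0,"wy":0,"wz":0,"grip":-1},{"x":360,"y":-128,"z":-120,"wx":0,"wy":0,"wz":0,"grip":-1},{"x":395,"y":-140,"z":-120,"wx":0,"wy":0,"wz":0,"grip":-1},{"x":419,"y":-148,"z":-120,"wx":0,"wy":0,"wz":0,"grip":-1},{"x":419,"y":-148,"z":-120,"wx":0,"wy":0,"wz":0,"grip":-1},{"x":419,"y":-148,"z":-120,"wx":0,"wy":0,"wz":0,"grip":-1},{"x":419,"y":-148,"z":-120,"wx":0,"wy":0,"wz":0,"grip":-1},{"x":419,"y":-148,"z":-120,"wx":0,"wy":0,"wz":0,"grip":-1}]'
python3 - <<'E'
from h import *
s=sensors.state(); print(s["time_s"],s["ee_pos"].round(4),s["tcp_rot"].round(4))
f=grab_frame("wrist"); W=cloud(f);cv2.imwrite("pics/w7.png",f["pixels"][:,:,::-1])
t=s["ee_pos"]
P=ring(W,t[:2],.03,t[2]-.0826+.023,t[2]-.0826+.034,.034); print(len(P),contour_centre(P),((P[:,:2].max(0)+P[:,:2].min(0))*500).round(1))
print(rim(W,t[:2],t[2]-.0546))
E
```

```text
time_s: 13.75
ee_pos: [0.4425, 0.1996, 0.2006]
tcp_rot: [3.141, -0.0, 1.569]
wrist_force: [0.1, -0.2, -1.2]
finger_gap: 0.671
13.75 [0.4425 0.1996 0.2006] [ 3.1413 -0.      1.5694]
3252 (array([442.51174927, 202.36869812]), 33.180362701416016) [442.5 199.8]
(2495, array([ 0.0013, -0.0016,  0.145 ]), 'tilt deg', np.float64(0.12))
```

View pics/w7.png

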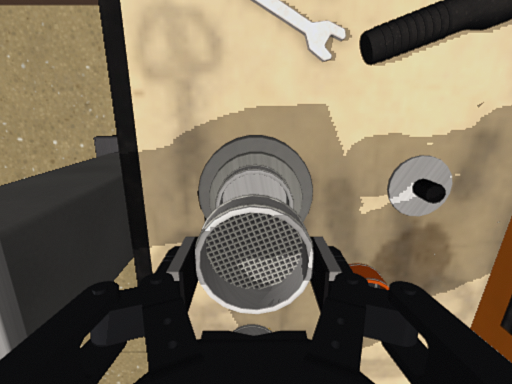

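The fine sieve is held level at (254,260), in line with the pan behind it. Next I'll lower it.

```bash
python3 -m creep '[{"x":0.4,"y":0.3,"z":30,"wx":0,"wy":0,"wz":0,"grip":-1},{"x":0.4,"y":0.3,"z":48,"wx":0,"wy":0,"wz":0,"grip":-1},{"x":0.4,"y":0.3,"z":51,"wx":0,"wy":0,"wz":0,"grip":-1},{"x":0.4,"y":0.3,"z":54,"wx":0,"wy":0,"wz":0,"grip":-1},{"x":0.4,"y":0.3,"z":57,"wx":0,"wy":0,"wz":0,"grip":-1},{"x":0.4,"y":0.3,"z":58.5,"wx":0,"wy":0,"wz":0,"grip":-1},{"x":0.4,"y":0.3,"z":58.5,"wx":0,"wy":0,"wz":0,"grip":-1}]'
```

```text
time_s: 14.5
ee_pos: [0.4427, 0.2008, 0.1423]
tcp_rot: [3.141, -0.0, 1.571]
wrist_force: [-0.0, 0.8, -1.9]
finger_gap: 0.675
```

```bash
python3 -m creep '[{"x":0,"y":0,"z":0.5,"wx":0,"wy":0,"wz":0,"grip":-1},{"x":0,"y":0,"z":1,"wx":0,"wy":0,"wz":0,"grip":-1},{"x":0,"y":0,"z":1.5,"wx":0,"wy":0,"wz":0,"grip":-1},{"x":0,"y":0,"z":1.5,"wx":0,"wy":0,"wz":0,"grip":-1}]'
```

```text
time_s: 14.9
ee_pos: [0.4425, 0.2008, 0.1406]
tcp_rot: [3.141, -0.0, 1.571]
wrist_force: [-0.2, 0.3, 1.0]
finger_gap: 0.675
```

```bash
python3 -m creep '[{"x":0,"y":0,"z":0.5,"wx":0,"wy":0,"wz":0,"grip":-1},{"x":0,"y":0,"z":1,"wx":0,"wy":0,"wz":0,"grip":-1},{"x":0,"y":0,"z":1,"wx":0,"wy":0,"wz":0,"grip":-1}]'
```

```text
time_s: 15.2
ee_pos: [0.4425, 0.2008, 0.1405]
tcp_rot: [3.141, -0.0, 1.571]
wrist_force: [-4.2, -1.7, 9.7]
finger_gap: 0.675
```

Contact came at 0.1405 against the expected 0.1406, so it is seated. I'll release, rise and check.

```bash
python3 -m creep '[{"x":0,"y":0,"z":0,"wx":0,"wy":0,"wz":0,"grip":0.5},{"x":0,"y":0,"z":0,"wx":0,"wy":0,"wz":0,"grip":0.8},{"x":0,"y":0,"z":0,"wx":0,"wy":0,"wz":0,"grip":1},{"x":0,"y":0,"z":0,"wx":0,"wy":0,"wz":0,"grip":1},{"x":0,"y":0,"z":-20,"wx":0,"wy":0,"wz":0,"grip":1},{"x":0,"y":0,"z":-60,"wx":0,"wy":0,"wz":0,"grip":1},{"x":0,"y":0,"z":-90,"wx":0,"wy":0,"wz":0,"grip":1},{"x":0,"y":0,"z":-90,"wx":0,"wy":0,"wz":0,"grip":1},{"x":0,"y":0,"z":-90,"wx":0,"wy":0,"wz":0,"grip":1}]'
python3 - <<'E'
from h import *
s=sensors.state(); print(s["time_s"],s["ee_pos"].round(4),s["tcp_rot"].round(4))
f=grab_frame("wrist"); W=cloud(f);cv2.imwrite("pics/w8.png",f["pixels"][:,:,::-1])
P=ring(W,(.443,.2),.03,.080,.092,.034); print(len(P),contour_centre(P))
print(rim(W,(.4427,.2003),.086)); print(rim(W,(.4435,.1995),.042,.039,.033))
E
```

```text
time_s: 16.1
ee_pos: [0.4427, 0.2009, 0.2297]
tcp_rot: [3.141, -0.0, 1.571]
wrist_force: [-0.4, -0.6, -0.8]
finger_gap: 1.001
16.1 [0.4427 0.2009 0.2297] [ 3.1406e+00 -4.0000e-04  1.5708e+00]
1133 (array([442.15808105, 200.75671387]), 30.578554153442383)
(949, array([-0.0003, -0.005 ,  0.0849]), 'tilt deg', np.float64(0.29))
(853, array([-0.0014, -0.001 ,  0.0414]), 'tilt deg', np.float64(0.1))
```

View pics/w8.png

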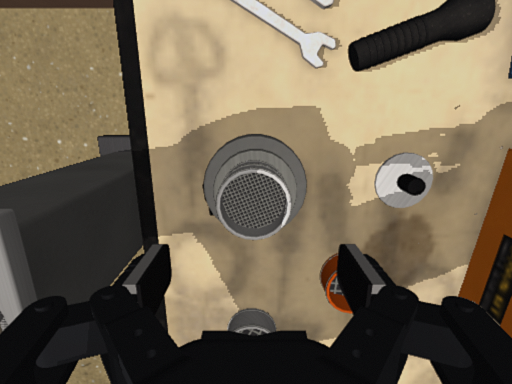

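The fine sieve is seated level with its rim 43.5 mm above the platform against 44 expected. It shows at (254,202). Next is the bare coarse sieve near (439.5,12).

```bash
python3 -m creep '[{"x":-45,"y":0,"z":0,"wx":0,"wy":0,"wz":0,"grip":1},{"x":-90,"y":0,"z":0,"wx":0,"wy":0,"wz":0,"grip":1},{"x":-135,"y":-1,"z":20,"wx":0,"wy":0,"wz":0,"grip":1},{"x":-175,"y":-2,"z":50,"wx":0,"wy":0,"wz":0,"grip":1},{"x":-188.5,"y":-3,"z":85,"wx":0,"wy":0,"wz":0,"grip":1},{"x":-188.5,"y":-3,"z":85,"wx":0,"wy":0,"wz":0,"grip":1},{"x":-188.5,"y":-3,"z":85,"wx":0,"wy":0,"wz":0,"grip":1},{"x":-188.5,"y":-3,"z":85,"wx":0,"wy":0,"wz":0,"grip":1},{"x":-188.5,"y":-3,"z":85,"wx":0,"wy":0,"wz":0,"grip":1}]'
python3 - <<'E'
from h import *
s=sensors.state(); print(s["time_s"],s["ee_pos"].round(4),s["tcp_rot"].round(4))
f=grab_frame("wrist"); W=cloud(f);cv2.imwrite("pics/w9.png",f["pixels"][:,:,::-1])
P=ring(W,(.4395,.012),.03,.033,.045,.034); print(len(P),contour_centre(P),((P[:,:2].max(0)+P[:,:2].min(0))*500).round(1))
E
```

```text
time_s: 17.05
ee_pos: [0.4402, 0.0132, 0.1459]
tcp_rot: [3.139, -0.0, 1.572]
wrist_force: [0.1, 0.0, -0.3]
finger_gap: 0.999
17.05 [0.4402 0.0132 0.1459] [ 3.1394e+00 -2.0000e-04  1.5723e+00]
1521 (array([439.69683838,  12.28739929]), 30.59125328063965) [439.7  12.4]
```

View pics/w9.png

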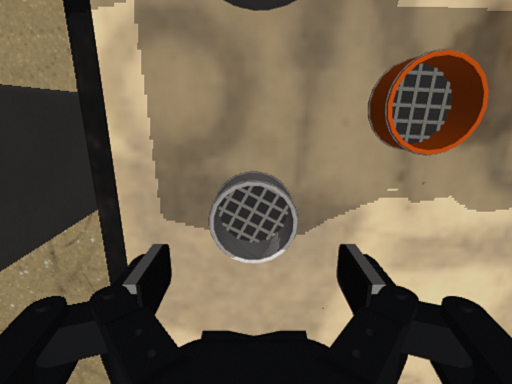

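The bare open-grid sieve is at (253,217), with the orange decoy well off at (430,100). Next I'll descend and grip.

```bash
python3 -m creep '[{"x":-0.8,"y":-0.4,"z":30,"wx":0,"wy":0,"wz":0,"grip":1},{"x":-0.8,"y":-0.4,"z":55,"wx":0,"wy":0,"wz":0,"grip":1},{"x":-0.8,"y":-0.4,"z":63,"wx":0,"wy":0,"wz":0,"grip":1},{"x":-0.8,"y":-0.4,"z":63,"wx":0,"wy":0,"wz":0,"grip":1},{"x":-0.8,"y":-0.4,"z":63,"wx":0,"wy":0,"wz":0,"grip":0.5},{"x":-0.8,"y":-0.4,"z":63,"wx":0,"wy":0,"wz":0,"grip":0.2},{"x":-0.8,"y":-0.4,"z":63,"wx":0,"wy":0,"wz":0,"grip":-1},{"x":-0.8,"y":-0.4,"z":63,"wx":0,"wy":0,"wz":0,"grip":-1},{"x":-0.8,"y":-0.4,"z":63,"wx":0,"wy":0,"wz":0,"grip":-1},{"x":-0.8,"y":-0.4,"z":63,"wx":0,"wy":0,"wz":0,"grip":-1}]' 40
python3 - <<'E'
from h import *
s=sensors.state(); print(s["time_s"],s["ee_pos"].round(4),s["wrist_force"].round(1))
E
```

```text
time_s: 18.1
ee_pos: [0.4399, 0.0116, 0.0833]
tcp_rot: [3.139, -0.0, 1.571]
wrist_force: [-2.6, 0.8, 7.0]
finger_gap: 0.691
18.1 [0.4399 0.0116 0.0833] [-2.6  0.8  7. ]
```

```bash
python3 -m creep '[{"x":0,"y":0,"z":-30,"wx":0,"wy":0,"wz":0,"grip":-1},{"x":0,"y":0,"z":-75,"wx":0,"wy":0,"wz":0,"grip":-1},{"x":0,"y":0,"z":-115,"wx":0,"wy":0,"wz":0,"grip":-1},{"x":15,"y":0,"z":-135,"wx":0,"wy":0,"wz":0,"grip":-1},{"x":50,"y":0,"z":-135,"wx":0,"wy":0,"wz":0,"grip":-1},{"x":90,"y":1,"z":-135,"wx":0,"wy":0,"wz":0,"grip":-1},{"x":130,"y":2,"z":-135,"wx":0,"wy":0,"wz":0,"grip":-1},{"x":165,"y":2.5,"z":-135,"wx":0,"wy":0,"wz":0,"grip":-1},{"x":188.6,"y":2.5,"z":-135,"wx":0,"wy":0,"wz":0,"grip":-1},{"x":188.6,"y":2.5,"z":-135,"wx":0,"wy":0,"wz":0,"grip":-1},{"x":188.6,"y":2.5,"z":-135,"wx":0,"wy":0,"wz":0,"grip":-1},{"x":188.6,"y":2.5,"z":-135,"wx":0,"wy":0,"wz":0,"grip":-1},{"x":188.6,"y":2.5,"z":-135,"wx":0,"wy":0,"wz":0,"grip":-1}]'
python3 - <<'E'
from h import *
s=sensors.state(); print(s["time_s"],s["ee_pos"].round(4),s["tcp_rot"].round(4))
f=grab_frame("wrist"); W=cloud(f);cv2.imwrite("pics/w10.png",f["pixels"][:,:,::-1])
t=s["ee_pos"]; print(rim(W,t[:2],t[2]-.0453))
E
```

```text
time_s: 19.4
ee_pos: [0.4417, 0.1993, 0.2167]
tcp_rot: [3.141, -0.0, 1.57]
wrist_force: [0.3, 0.9, -0.6]
finger_gap: 0.689
19.4 [0.4417 0.1993 0.2167] [ 3.1412e+00 -1.0000e-04  1.5696e+00]
(2752, array([ 0.0007, -0.0057,  0.1703]), 'tilt deg', np.float64(0.33))
```

View pics/w10.png

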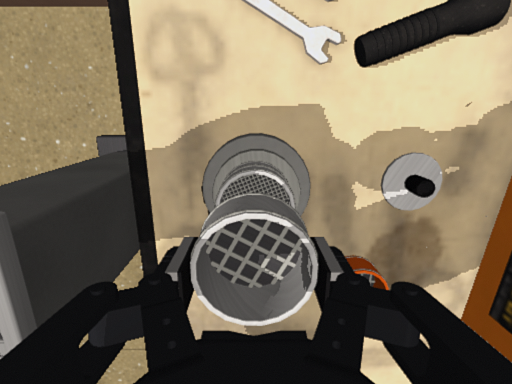

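The coarse sieve is held level and lined up over the stack. Next I'll lower it.

```bash
python3 -m creep '[{"x":0.4,"y":0.5,"z":28,"wx":0,"wy":0,"wz":0,"grip":-1},{"x":0.4,"y":0.5,"z":42,"wx":0,"wy":0,"wz":0,"grip":-1},{"x":0.4,"y":0.5,"z":45,"wx":0,"wy":0,"wz":0,"grip":-1},{"x":0.4,"y":0.5,"z":48,"wx":0,"wy":0,"wz":0,"grip":-1},{"x":0.4,"y":0.5,"z":51,"wx":0,"wy":0,"wz":0,"grip":-1},{"x":0.4,"y":0.5,"z":52.5,"wx":0,"wy":0,"wz":0,"grip":-1},{"x":0.4,"y":0.5,"z":52.5,"wx":0,"wy":0,"wz":0,"grip":-1}]'
```

```text
time_s: 20.15
ee_pos: [0.4422, 0.2005, 0.1642]
tcp_rot: [3.141, -0.0, 1.571]
wrist_force: [0.7, 0.3, -1.1]
finger_gap: 0.689
```

```bash
python3 -m creep '[{"x":0,"y":0,"z":0.5,"wx":0,"wy":0,"wz":0,"grip":-1},{"x":0,"y":0,"z":1,"wx":0,"wy":0,"wz":0,"grip":-1},{"x":0,"y":0,"z":1,"wx":0,"wy":0,"wz":0,"grip":-1}]'
```

```text
time_s: 20.45
ee_pos: [0.4422, 0.2005, 0.1633]
tcp_rot: [3.141, -0.0, 1.571]
wrist_force: [-0.5, -0.7, 1.6]
finger_gap: 0.688
```

```bash
python3 -m creep '[{"x":0,"y":0,"z":0.5,"wx":0,"wy":0,"wz":0,"grip":-1},{"x":0,"y":0,"z":1,"wx":0,"wy":0,"wz":0,"grip":-1},{"x":0,"y":0,"z":1,"wx":0,"wy":0,"wz":0,"grip":-1}]'
```

```text
time_s: 20.75
ee_pos: [0.4422, 0.2006, 0.1633]
tcp_rot: [3.14, -0.001, 1.571]
wrist_force: [-3.4, -0.9, 11.0]
finger_gap: 0.685
```

Contact came at 0.1633, exactly as predicted. I'll release and rise.

```bash
python3 -m creep '[{"x":0,"y":0,"z":0,"wx":0,"wy":0,"wz":0,"grip":0.5},{"x":0,"y":0,"z":0,"wx":0,"wy":0,"wz":0,"grip":0.8},{"x":0,"y":0,"z":0,"wx":0,"wy":0,"wz":0,"grip":1},{"x":0,"y":0,"z":0,"wx":0,"wy":0,"wz":0,"grip":1},{"x":0,"y":0,"z":-20,"wx":0,"wy":0,"wz":0,"grip":1},{"x":0,"y":0,"z":-60,"wx":0,"wy":0,"wz":0,"grip":1},{"x":0,"y":0,"z":-90,"wx":0,"wy":0,"wz":0,"grip":1},{"x":0,"y":0,"z":-90,"wx":0,"wy":0,"wz":0,"grip":1},{"x":0,"y":0,"z":-90,"wx":0,"wy":0,"wz":0,"grip":1}]'
python3 - <<'E'
from h import *
s=sensors.state(); print(s["time_s"],s["ee_pos"].round(4),s["tcp_rot"].round(4))
f=grab_frame("wrist"); W=cloud(f);cv2.imwrite("pics/w11.png",f["pixels"][:,:,::-1])
P=ring(W,(.442,.2005),.03,.112,.124,.034); print(len(P),contour_centre(P))
print(rim(W,(.442,.2005),.118)); print(rim(W,(.4435,.1995),.042,.039,.033))
E
```

```text
time_s: 21.65
ee_pos: [0.4423, 0.2006, 0.2521]
tcp_rot: [3.141, -0.0, 1.571]
wrist_force: [-0.7, 0.5, -0.3]
finger_gap: 0.997
21.65 [0.4423 0.2006 0.2521] [ 3.1407e+00 -4.0000e-04  1.5708e+00]
1231 (array([441.82467651, 201.22911072]), 30.574676513671875)
(995, array([ 0.0019, -0.0057,  0.117 ]), 'tilt deg', np.float64(0.34))
(702, array([-0.    , -0.0046,  0.0415]), 'tilt deg', np.float64(0.26))
```

View pics/w11.png

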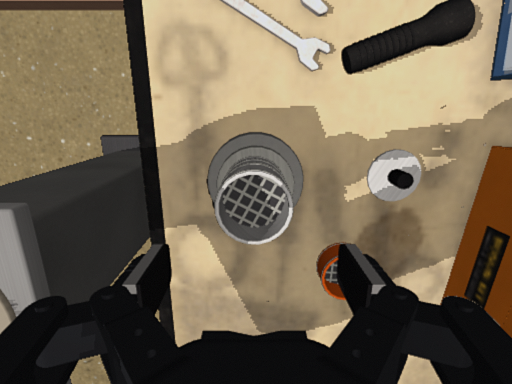

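The coarse sieve is seated, with its rim 75.5 mm above the platform against 76 expected and a tilt of 0.3°. Before going for the lid I'll check the toolbox clearance.

```bash
python3 - <<'E'
from h import *
for c in ["top","scene"]:
    W=cloud(dict(np.load(c+"0.npz"))).reshape(-1,3)
    m=(W[:,2]>.03)&(W[:,1]>.1)&(W[:,1]<.31)&(W[:,0]>.63)&(W[:,0]<.85)
    print(c,m.sum(),np.percentile(W[m],[0,1,5,50,99],axis=0).round(3))
W=cloud(dict(np.load("top0.npz")))
P=ring(W,(.599,.203),.03,.028,.04,.02); print("knob top",contour_centre(P),len(P))
E
```

```text
top 3636 [[0.646 0.1   0.03 ]
 [0.69  0.101 0.036]
 [0.697 0.109 0.057]
 [0.752 0.19  0.111]
 [0.848 0.31  0.27 ]]
scene 2270 [[0.642 0.1   0.03 ]
 [0.689 0.103 0.033]
 [0.694 0.112 0.045]
 [0.729 0.226 0.113]
 [0.846 0.31  0.27 ]]
knob top (array([599.06732178, 203.02006531]), 8.716062545776367) 29
```

```bash
python3 -m creep '[{"x":0,"y":40,"z":0,"wx":0,"wy":0,"wz":0,"grip":1},{"x":1,"y":80,"z":10,"wx":0,"wy":0,"wz":0,"grip":0.3},{"x":2,"y":120,"z":40,"wx":0,"wy":0,"wz":0,"grip":0},{"x":2.2,"y":150,"z":80,"wx":0,"wy":0,"wz":0,"grip":0},{"x":2.2,"y":157.5,"z":102,"wx":0,"wy":0,"wz":0,"grip":0},{"x":2.2,"y":157.5,"z":102,"wx":0,"wy":0,"wz":0,"grip":0},{"x":2.2,"y":157.5,"z":102,"wx":0,"wy":0,"wz":0,"grip":0},{"x":2.2,"y":157.5,"z":102,"wx":0,"wy":0,"wz":0,"grip":0},{"x":2.2,"y":157.5,"z":102,"wx":0,"wy":0,"wz":0,"grip":0}]'
python3 - <<'E'
from h import *
s=sensors.state(); print(s["time_s"],s["ee_pos"].round(4),s["tcp_rot"].round(4))
f=grab_frame("wrist"); W=cloud(f);cv2.imwrite("pics/w12.png",f["pixels"][:,:,::-1])
P=ring(W,(.599,.203),.03,.007,.016,.034); print(len(P),contour_centre(P),((P[:,:2].max(0)+P[:,:2].min(0))*500).round(1))
P=ring(W,(.599,.203),.03,.030,.04,.02); print("knob",len(P),contour_centre(P))
E
```

```text
time_s: 22.6
ee_pos: [0.5996, 0.203, 0.152]
tcp_rot: [3.139, -0.001, 1.571]
wrist_force: [-0.4, -0.8, -0.8]
finger_gap: 0.497
22.6 [0.5996 0.203  0.152 ] [ 3.1389e+00 -9.0000e-04  1.5712e+00]
3635 (array([599.88995361, 202.55749512]), 29.96474266052246) [600.  202.6]
knob 479 (array([599.85284424, 202.74954224]), 9.026362419128418)
```

View pics/w12.png

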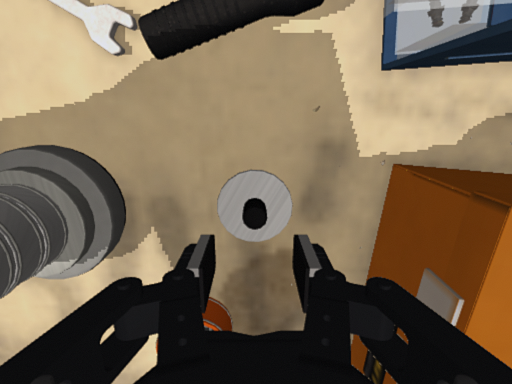

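The lid with its black knob is at (254,206), centred, and the toolbox and orange sieve are clear. Next I'll descend and grip the knob.

```bash
python3 -m creep '[{"x":-0.3,"y":0.3,"z":30,"wx":0,"wy":0,"wz":0,"grip":0},{"x":-0.3,"y":0.3,"z":55,"wx":0,"wy":0,"wz":0,"grip":0},{"x":-0.3,"y":0.3,"z":63,"wx":0,"wy":0,"wz":0,"grip":0},{"x":-0.3,"y":0.3,"z":63,"wx":0,"wy":0,"wz":0,"grip":0},{"x":-0.3,"y":0.3,"z":63,"wx":0,"wy":0,"wz":0,"grip":-0.3},{"x":-0.3,"y":0.3,"z":63,"wx":0,"wy":0,"wz":0,"grip":-0.5},{"x":-0.3,"y":0.3,"z":63,"wx":0,"wy":0,"wz":0,"grip":-1},{"x":-0.3,"y":0.3,"z":63,"wx":0,"wy":0,"wz":0,"grip":-1},{"x":-0.3,"y":0.3,"z":63,"wx":0,"wy":0,"wz":0,"grip":-1},{"x":-0.3,"y":0.3,"z":63,"wx":0,"wy":0,"wz":0,"grip":-1}]' 40
python3 - <<'E'
from h import *
s=sensors.state(); print(s["time_s"],s["ee_pos"].round(4),s["wrist_force"].round(1))
E
```

```text
time_s: 23.65
ee_pos: [0.6006, 0.2026, 0.0888]
tcp_rot: [3.139, -0.001, 1.571]
wrist_force: [-1.1, -0.1, 6.9]
finger_gap: 0.187
23.65 [0.6006 0.2026 0.0888] [-1.1 -0.1  6.9]
```

```bash
python3 -m creep '[{"x":0,"y":0,"z":-20,"wx":0,"wy":0,"wz":0,"grip":-1},{"x":0,"y":0,"z":-60,"wx":0,"wy":0,"wz":0,"grip":-1},{"x":0,"y":0,"z":-100,"wx":0,"wy":0,"wz":0,"grip":-1},{"x":0,"y":0,"z":-140,"wx":0,"wy":0,"wz":0,"grip":-1},{"x":0,"y":-5,"z":-170,"wx":0,"wy":0,"wz":0,"grip":-1},{"x":0,"y":-30,"z":-175,"wx":0,"wy":0,"wz":0,"grip":-1},{"x":0,"y":-65,"z":-175,"wx":0,"wy":0,"wz":0,"grip":-1},{"x":-1,"y":-100,"z":-175,"wx":0,"wy":0,"wz":0,"grip":-1},{"x":-1.6,"y":-135,"z":-175,"wx":0,"wy":0,"wz":0,"grip":-1},{"x":-1.6,"y":-158.4,"z":-175,"wx":0,"wy":0,"wz":0,"grip":-1},{"x":-1.6,"y":-158.4,"z":-175,"wx":0,"wy":0,"wz":0,"grip":-1},{"x":-1.6,"y":-158.4,"z":-175,"wx":0,"wy":0,"wz":0,"grip":-1},{"x":-1.6,"y":-158.4,"z":-175,"wx":0,"wy":0,"wz":0,"grip":-1},{"x":-1.6,"y":-158.4,"z":-175,"wx":0,"wy":0,"wz":0,"grip":-1}]'
python3 - <<'E'
from h import *
s=sensors.state(); print(s["time_s"],s["ee_pos"].round(4),s["tcp_rot"].round(4))
f=grab_frame("wrist"); W=cloud(f);cv2.imwrite("pics/w13.png",f["pixels"][:,:,::-1])
t=s["ee_pos"]; print(rim(W,t[:2],t[2]-.0778,.03,.012)); P=ring(W,t[:2],.03,t[2]-.0778-.004,t[2]-.0778+.004,.035); print(contour_centre(P),((P[:,:2].max(0)+P[:,:2].min(0))*500).round(1))
E
```

```text
time_s: 25.05
ee_pos: [0.4422, 0.2007, 0.2616]
tcp_rot: [-3.141, 0.0, 1.57]
wrist_force: [-0.2, -0.4, -0.7]
finger_gap: 0.191
25.05 [0.4422 0.2007 0.2616] [-3.1413e+00  2.0000e-04  1.5703e+00]
(3816, array([-0.0027, -0.0045,  0.1833]), 'tilt deg', np.float64(0.3))
(array([441.66918945, 200.9006958 ]), 30.05052947998047) [441.7 200.9]
```

View pics/w13.png

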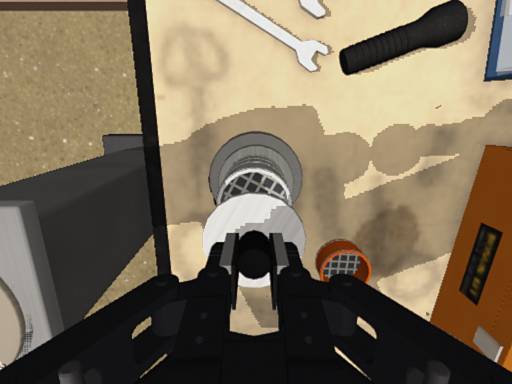

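The lid is held level at (441.7,200.9) and the stack is at (441.8,201.2). Next I'll lower it.

```bash
python3 -m creep '[{"x":0.2,"y":0.1,"z":28,"wx":0,"wy":0,"wz":0,"grip":-1},{"x":0.2,"y":0.1,"z":48,"wx":0,"wy":0,"wz":0,"grip":-1},{"x":0.2,"y":0.1,"z":51,"wx":0,"wy":0,"wz":0,"grip":-1},{"x":0.2,"y":0.1,"z":54,"wx":0,"wy":0,"wz":0,"grip":-1},{"x":0.2,"y":0.1,"z":57,"wx":0,"wy":0,"wz":0,"grip":-1},{"x":0.2,"y":0.1,"z":59.5,"wx":0,"wy":0,"wz":0,"grip":-1},{"x":0.2,"y":0.1,"z":59.5,"wx":0,"wy":0,"wz":0,"grip":-1}]'
```

```text
time_s: 25.8
ee_pos: [0.4417, 0.201, 0.2027]
tcp_rot: [3.141, -0.0, 1.571]
wrist_force: [0.2, -0.3, 0.2]
finger_gap: 0.191
```

```bash
python3 -m creep '[{"x":0,"y":0,"z":0.6,"wx":0,"wy":0,"wz":0,"grip":-1},{"x":0,"y":0,"z":1.2,"wx":0,"wy":0,"wz":0,"grip":-1},{"x":0,"y":0,"z":1.8,"wx":0,"wy":0,"wz":0,"grip":-1},{"x":0,"y":0,"z":1.8,"wx":0,"wy":0,"wz":0,"grip":-1}]'
```

```text
time_s: 26.2
ee_pos: [0.4416, 0.201, 0.2008]
tcp_rot: [3.141, -0.0, 1.571]
wrist_force: [-0.2, -0.2, 0.7]
finger_gap: 0.191
```

```bash
python3 -m creep '[{"x":0,"y":0,"z":0.5,"wx":0,"wy":0,"wz":0,"grip":-1},{"x":0,"y":0,"z":1,"wx":0,"wy":0,"wz":0,"grip":-1},{"x":0,"y":0,"z":1,"wx":0,"wy":0,"wz":0,"grip":-1}]'
```

```text
time_s: 26.5
ee_pos: [0.4417, 0.201, 0.2007]
tcp_rot: [3.14, -0.001, 1.571]
wrist_force: [-2.8, -0.8, 7.9]
finger_gap: 0.192
```

Contact came at 0.2007 against 0.2008 predicted. I'll release, rise and look from all the cameras.

```bash
python3 -m creep '[{"x":0,"y":0,"z":0,"wx":0,"wy":0,"wz":0,"grip":-0.5},{"x":0,"y":0,"z":0,"wx":0,"wy":0,"wz":0,"grip":-0.2},{"x":0,"y":0,"z":0,"wx":0,"wy":0,"wz":0,"grip":0},{"x":0,"y":0,"z":0,"wx":0,"wy":0,"wz":0,"grip":0},{"x":0,"y":0,"z":0,"wx":0,"wy":0,"wz":0,"grip":0},{"x":0,"y":0,"z":-15,"wx":0,"wy":0,"wz":0,"grip":0},{"x":0,"y":0,"z":-50,"wx":0,"wy":0,"wz":0,"grip":0},{"x":0,"y":0,"z":-90,"wx":0,"wy":0,"wz":0,"grip":0},{"x":0,"y":0,"z":-90,"wx":0,"wy":0,"wz":0,"grip":0},{"x":0,"y":0,"z":-90,"wx":0,"wy":0,"wz":0,"grip":0}]'
python3 - <<'E'
from h import *
s=sensors.state(); print(s["time_s"],s["ee_pos"].round(4),s["tcp_rot"].round(4))
f=grab_frame("wrist"); W=cloud(f);cv2.imwrite("pics/w14.png",f["pixels"][:,:,::-1])
print("lid",rim(W,(.442,.201),.123,.03,.013)); P=ring(W,(.442,.201),.03,.119,.127,.035); print(contour_centre(P))
g=grab_frame("scene"); cv2.imwrite("pics/s14.png",cv2.resize(g["pixels"][120:300,150:340,::-1],(760,600)[:2],interpolation=cv2.INTER_CUBIC))
f0=np.load("scene0.npz")["pixels"].astype(int); d=abs(g["pixels"].astype(int)-f0).max(2)
cv2.imwrite("pics/sdiff.png",np.clip(d*3,0,255).astype(np.uint8))
E
```

```text
time_s: 27.5
ee_pos: [0.4419, 0.2011, 0.2913]
tcp_rot: [3.139, -0.001, 1.571]
wrist_force: [0.0, 0.8, -0.2]
finger_gap: 0.5
27.5 [0.4419 0.2011 0.2913] [ 3.1393e+00 -1.1000e-03  1.5708e+00]
lid (2654, array([-0.0008, -0.0014,  0.1224]), 'tilt deg', np.float64(0.09))
(array([441.40716553, 200.68127441]), 30.139236450195312)
```

View pics/w14.png

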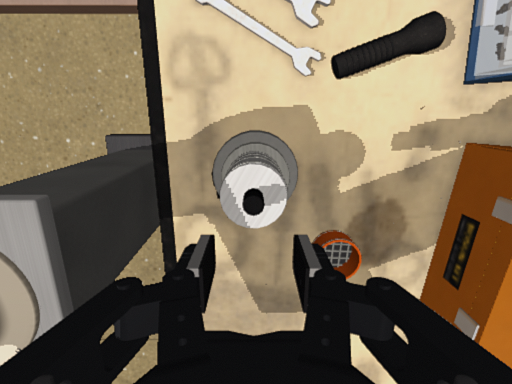

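View pics/s14.png

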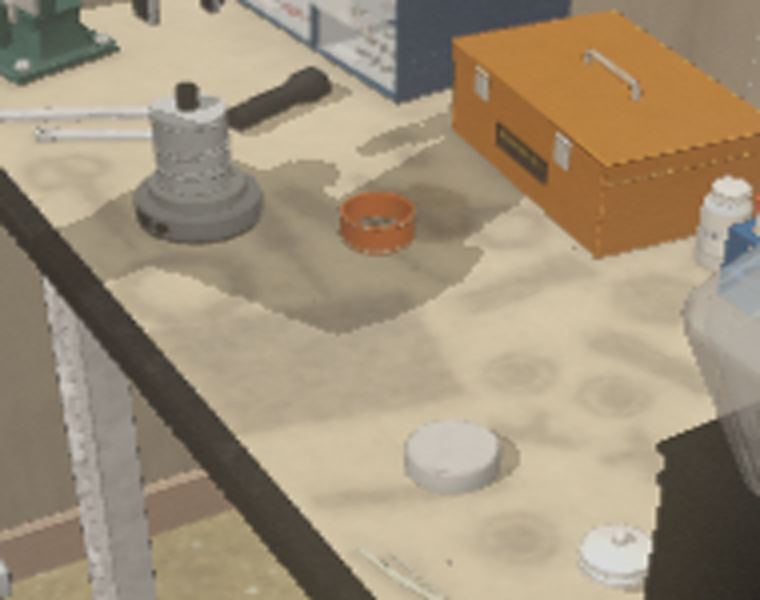

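View pics/sdiff.png

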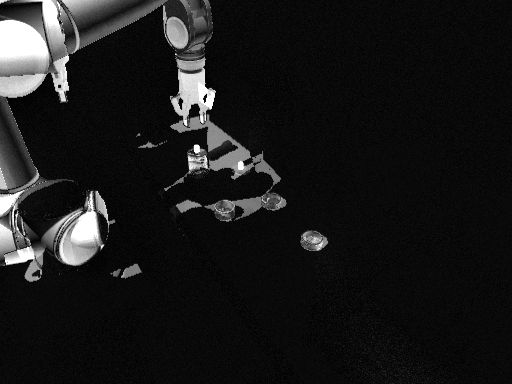

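The lid's top face is at 0.1224 m against 0.123 expected, with a tilt of 0.1°. The scene view shows an upright stack at (190,140) in the crop. The difference image shows changes only in the four pieces, the shadows and the arm. I'm handing in.

```bash
python3 -c "
from plant import workorder; print(workorder.hand_in())"
```

```text
the job is handed in; nothing more can be done
None
```

The sieve shaker is loaded and I handed the job in at about 27.5 s. The pan is seated in the well, with the fine sieve, the bare-metal coarse sieve and the lid stacked on it in that order.

- **Seating:** I lowered each piece until it touched, and each made contact within 0.1 mm of its computed seated height with no more than about 11 N at the wrist. I then released it and moved clear.
- **Last checks:** After each release, the camera showed each piece level, with tilt of 0.34° or less. The rims stood 21.5, 43.5 and 75.5 mm above the platform, against 22, 44 and 76 expected. The lid's top face was at 122.4 mm, against 123 expected.
- **Bystanders:** A before-and-after comparison of the scene camera showed changes only in the four pieces, the shadows and the arm. The orange sieve, cap, filter and torch had not moved.
- **Disagreements:** The cameras and the arm's own position reading usually differed by 1–2 mm sideways, and the scene camera by up to about 3 mm. The stack sits within about 2 mm of the platform centre by the wrist camera, which is within the play of the nesting. My first move command was refused for missing fields and moved nothing. No check failed.

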